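# Couple the drawbar with the linch pin

## Robot

A 6-joint arm with a two-finger parallel gripper is mounted at the origin on a cart in front of the work surface, level with it; the furniture and walls round the work are solid. World frame = base frame: x ahead of the robot, y to its left, z up, the work surface at z = 0. Lengths are in m, angles in rad, forces in N, time in s.
With the tool pointing down it reaches from about 0.375 to 0.925 m from the base axis. Payload 5.7 kg.
Tool frame: the origin (TCP) lies midway between the tips of the shut fingers; the grasp point (between the pads) lies 19 mm behind it; z points along the fingers, y is the line along which they close (so a half turn about z gives the same grasp; the last joint's range is limited). The gripper opens to 88 mm and grips with 3 to 60 N. Pads are 20 mm wide; open, the fingers measure 115 mm over their backs; the gripper's body (75 mm by 178 mm) begins 61 mm behind the grasp point.
Start: joints at [1.097, 0.359, 1.51, -0, 1.272, -0.115], TCP at [0.211, 0.562, 0.223] pointing down, gripper open.
Joint ranges: [-2.97, 2.97], [-1.01, 2.36], [0.21, 2.38], [-0.96, 4.11], [0.2, 2.71], [-2.98, 2.98]. Speed limits (rad/s): [2.39, 2.39, 3.14, 3.14, 3.14, 3.14].

## Interface

Orientations are given as a unit quaternion [x, y, z, w].
In Python, from bench import move_ptp, servo_line, goto_joints, move_gripper, sleep, inverse_kinematics, capture, PlanningError, close_job, spot_in, silhouettes, current_clock, current_joint_pos, current_qvel, current_joint_torque, current_position, current_orientation, current_force, current_torque, current_finger_gap, current_grip_force gives the robot as it stands. Calls block until the motion is done:
- move_ptp(position, orientation): joint-space move of the TCP to a pose.
- servo_line(position, orientation=None, rate=0.15, contact_N=None): straight line of the TCP; orientation=None keeps the orientation; rate is the mean speed in m/s. With contact_N (N) it stops when the force on the tool has changed by that much, and returns True; else False.
- goto_joints(angles): joint-space move.
- move_gripper(opening): finger opening in m; the grip force is fixed at half the most; returns when the fingers have stopped.
- sleep(seconds).
- inverse_kinematics(position, orientation): joint angles nearest the present ones, or None.
- capture(name): name is "scene" or "top" or "wrist"; returns a dict with "image" (384x512x3 uint8, blue, green, red), "range_z" (384x512 float32, m along the optical axis (not along the pixel's ray), 0 where there is no reading), "intrinsics" (3x3 intrinsics, pixels), "R" (3x3) and "t" (3): a world point X has camera coordinates R X + t. Camera axes: x right, y down, z forward; pixel columns grow to the right and rows downward; lengths in m; the calibration is good to about 2 mm. A picture is of the moment at which its call begins.
A pose or a line that the arm cannot do raises PlanningError and nothing moves.
- close_job(): hands the job in; it is judged then, once.
Trained networks look in the newest picture that a camera, given by its name, has taken for a name from the list of things; names that differ only in an ending like _2 or _b are one class to them, and where a whole thing is asked for, a point or a joint stands for the part that bears it (a point fixed in the world has none). Each returns a list of dicts, best first, with "conf" (0 to 1); they miss things now and then, are a little off and sometimes report something else, mostly with a low value. They report only what shows in the picture. A call takes as long as a camera call.
- spot_in(camera, query): "xy" ([column, row] in pixels, amid what is visible of it).
- silhouettes(camera, query): "region" (384x512 bool, what is visible of it) and "xy" ([column, row] in pixels, amid what is visible of it).
Readings, each from a call of its own:
- current_clock(): time.
- current_joint_pos(): joint angles.
- current_qvel(): joint speeds.
- current_joint_torque(): joint torques, N m.
- current_position(): TCP position.
- current_orientation(): TCP orientation.
- current_force(): force on the tool from outside, world axes, zero at the start.
- current_torque(): the same for the moment, N m.
- current_finger_gap(): finger opening in m.
- current_grip_force(): force on a finger pad.
Only numpy, scipy, OpenCV 4.12 (cv2) and the standard library are available. Lean on these libraries where they do the work, as an engineer would, in place of code of your own. Each camera call takes 0.05 s, during which the arm holds its last target. There are 200 camera calls.

## Task

Couple up the drawbar on the green hitch: swing the steel drawbar by its red post into the clevis as far as it goes, then push the yellow-headed linch pin fully home through lug and drawbar eye, and last flip the pin's sprung wire ring over until it snaps past the pin's lower end. Let go and leave the other things on the bench as they are.

Things in the scene. Friction and masses are not known exactly. Their poses are not given: they have to be found in the camera images.
- hitch: green hitch on a dark base plate, 280 x 170 x 10 mm, fixed to the bench. Origin: underside of the base, below point eye; x points to its back plate, y to the ring's side, z up. The pin leans 35 deg from vertical in the hitch x-z plane, head towards hitch -x (the robot): down along the pin is (0.574, 0, -0.819) in the hitch frame.
- eye (a point): point on the pin axis in the middle of the 16 mm gap between the two green lugs, at (0, 0, 0.130) in the hitch frame, axes as the hitch's. The lugs are 50 mm wide (hitch y), 10 mm thick, square to the pin, and end 25 mm before the pin axis on the robot's side. The upper one has a boss 36 mm across, its top 30 mm up the pin from here.
- plate_top (a point): middle of the upper edge of the green back plate, front face. The plate, 150 mm wide, is parallel to the pin, 66 mm behind its axis (measured square to it), and overhangs the pin head; a lip on the edge stands 5 mm nearer to the pin and goes 7 mm higher. So a tool must come down leaning along the pin.
- drawbar (a joint): swing of the steel drawbar (bar 12 mm thick, 34 mm wide, eye of 20 mm bore), rad: 0 = against its stop, eye in line with the pin; it grows as the eye swings out to hitch -y (starts 0.45 to 0.7). Stays where left; friction 0.15 N m. Partly in, the bar blocks the pin; far out, the pin would miss it.
- drawbar_pivot (a point): centre of the drawbar's pivot, whose axis is parallel to the pin, 130 mm from point eye towards the robot and down, square to the pin, at (-0.1065, 0, 0.0554) in the hitch frame
- post_top (a point): centre of the top of the red round post on the drawbar, 14 mm across, standing 58 mm proud of the bar, parallel to the pin, 50 mm from the pivot: push it sideways or pinch it to swing the drawbar.
- pin (a joint): how far the linch pin is drawn out up its axis, m: 0 = home, head flange on the boss (starts 0.052 to 0.060). The pin is captive, 16 mm thick; it stays where left and takes about 5 N to slide.
- pin_head (a point): centre of the flat top of the yellow pin head, 28 mm across. Its z axis points up along the pin, x square to it towards the back plate, y as the hitch's. 15 mm up the pin from the ring's hinge axis (which is along this x), and 59 mm up the pin from point eye when home. The rounded pin end is 80 mm down from the hinge.
- ring (a joint): angle of the wire ring (54 mm wide, 80 mm long) about its hinge through the pin head, rad: 0 = flipped fully over, end bar just past the pin's lower end; grows as the ring swings out to hitch +y and up (starts 0.95 to 1.3). It stays where left (0.04 N m); in its last 0.28 rad the end bar is forced past the rounded pin end (about 0.4 N m) and snaps beyond it.
- ring_grip (a point): centre of the black rubber sleeve on the ring (16 mm thick, 36 mm long, parallel to the hinge axis), 71 mm from the hinge axis. When ring = 0 it is 64 mm to hitch +y of the pin axis and 30 mm down the pin from the hinge; it moves on an arc about the hinge. Pushing it down along the pin flips the ring over.
- oil_can: metal oil can, 79 x 81 x 152 mm, loose bystander; origin under its centre
- tape_measure: yellow tape measure, 77 x 83 x 35 mm, loose bystander; origin under its centre
- bolt: hex bolt with nut, 57 x 83 x 18 mm, loose bystander; origin under its centre
- wrench: adjustable wrench lying flat, 172 x 110 x 11 mm, loose bystander; origin under its centre
- open_tin: open red-brown tin, 66 mm across, 94 mm high, loose bystander; origin under its centre

How it is judged:
By the outcome, as a careful person would: the job done as asked, in the order asked, and still so for the second after the job is handed in, with the robot touching nothing.
It also fails if it takes over 54 s, if anything falls off the work surface, if the arm or the gripper's body presses on something with over 40 N, if the wrist force passes 120 N, or if a joint passes its speed limit or range.

## Working session

There is one attempt and no reset: what is moved stays moved. The work goes in short steps, each a Python script; the robot and the scene stay as the last script left them, time stands still between calls to the robot, and variables do not carry over. Pictures are saved under pics/ and viewed, at most 10 in all, crops included, and the job is handed in when it is done.

```bash
mkdir -p pics; cat > h.py <<'E'
import numpy as np, cv2
from bench import *
def world(c,u,v,z):
    K=c["intrinsics"];p=np.array([(u-K[0,2])/K[0,0]*z,(v-K[1,2])/K[1,1]*z,z])
    return c["R"].T@(p-c["t"])
def proj(c,X):
    p=c["R"]@np.asarray(X)+c["t"];q=c["intrinsics"]@p;return q[:2]/q[2]
def cloud(c,reg):
    v,u=np.nonzero(reg&(c["range_z"]>0));z=c["range_z"][v,u];K=c["intrinsics"]
    P=np.stack([(u-K[0,2])/K[0,0]*z,(v-K[1,2])/K[1,1]*z,z],1)
    return (P-c["t"])@c["R"]
E
python3 - <<'E'
from h import *
ims=[]
for n in("scene","top"):
    c=capture(n); ims.append(c["image"]); np.savez(n+".npz",**c)
    print(n,"cam at",-c["R"].T@c["t"],"axis",c["R"][2])
    for q in("hitch","plate_top","drawbar","post_top","drawbar_pivot","pin_head","ring_grip","eye","oil_can","tape_measure","bolt","wrench","open_tin"):
        try:
            s=silhouettes(n,q)[:1]
            for d in s:
                P=cloud(c,d["region"]); print(q,round(d["conf"],2),np.round(d["xy"]),d["region"].sum(),np.round(np.median(P,0),3),np.round(np.percentile(P,2,0),3),np.round(np.percentile(P,98,0),3))
        except Exception as e: print(q,"sil",e)
        try:
            for d in spot_in(n,q)[:1]: 
                u,v=map(int,np.round(d["xy"])); print("   spot",round(d["conf"],2),np.round(d["xy"],1),np.round(world(c,*d["xy"],c["range_z"][v,u]),4))
        except Exception as e: print(q,"spot",e)
cv2.imwrite("pics/a.png",cv2.resize(ims[0],(800,600)))
cv2.imwrite("pics/b.png",cv2.resize(ims[1],(800,600)))
print(current_clock())
E
```

```text
scene cam at [-0.17779464 -0.33578754  1.17627951] axis [ 0.56623144  0.31897186 -0.76002559]
hitch 0.61 [295. 237.] 5191 [ 0.533 -0.06   0.015] [ 0.422 -0.137  0.006] [0.69  0.036 0.312]
   spot 0.76 [292.8 237.7] [ 0.5818 -0.0416  0.0098]
plate_top 0.58 [290. 235.] 5425 [ 0.533 -0.059  0.015] [ 0.42  -0.137  0.002] [0.698 0.042 0.312]
   spot 0.84 [289.2 238.1] [ 0.5722 -0.0332  0.0139]
drawbar 0.78 [303. 244.] 726 [ 0.525 -0.092  0.1  ] [ 0.454 -0.137  0.011] [ 0.632 -0.05   0.139]
   spot 0.94 [300.6 241.1] [ 0.5215 -0.0905  0.1028]
post_top 0.62 [273. 218.] 326 [ 0.502 -0.027  0.227] [ 0.466 -0.068  0.003] [0.633 0.073 0.261]
   spot 0.77 [300.  243.1] [ 0.5189 -0.0903  0.0955]
drawbar_pivot 0.57 [293. 238.] 5210 [ 0.532 -0.06   0.015] [ 0.421 -0.137  0.006] [0.684 0.031 0.312]
   spot 0.96 [291.9 239.2] [ 0.574  -0.0421  0.0117]
pin_head 0.6 [272. 211.] 401 [ 0.508 -0.007  0.225] [ 0.466 -0.068 -0.001] [0.685 0.091 0.261]
   spot 0.94 [274.7 213.2] [0.6464 0.0579 0.0038]
ring_grip 0.55 [269. 208.] 245 [ 0.493 -0.002  0.238] [ 0.466 -0.05   0.004] [0.63  0.071 0.263]
   spot 0.6
[... 2130 characters left out ...]
] 61 [0.465 0.093 0.015] [0.446 0.067 0.008] [0.478 0.134 0.022]
   spot 0.97 [366.2 232. ] [ 0.6059 -0.2779  0.1412]
tape_measure 0.73 [298. 228.] 578 [ 0.52  -0.092  0.099] [ 0.455 -0.14   0.007] [ 0.582 -0.052  0.133]
   spot 0.91 [352.  252.1] [ 0.5528 -0.2836  0.0321]
bolt 0.61 [236. 215.] 115 [0.462 0.101 0.013] [ 0.445  0.064 -0.006] [0.479 0.137 0.022]
   spot 0.49 [237.8 216.4] [0.4634 0.0943 0.0116]
wrench 0.54 [234. 179.] 320 [0.573 0.17  0.007] [ 0.533  0.059 -0.001] [0.624 0.22  0.014]
   spot 0.82 [236.6 177.4] [0.5749 0.1687 0.0147]
open_tin 0.73 [195. 131.] 485 [0.64  0.374 0.042] [ 0.604  0.336 -0.004] [0.668 0.4   0.094]
   spot 0.85 [195.6 130. ] [0.6493 0.3865 0.0031]
2.7
```

```bash
python3 - <<'E'
import numpy as np,cv2
a=np.load("scene.npz")["image"][165:305,215:385];b=np.load("top.npz")["image"][145:285,215:385]
a=cv2.resize(a,None,fx=4,fy=4,interpolation=cv2.INTER_CUBIC)
cv2.imwrite("pics/c.png",a)
cv2.imwrite("pics/d.png",cv2.resize(b,None,fx=4,fy=4,interpolation=cv2.INTER_CUBIC))
E
```

```text
(no output)
```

View pics/c.png

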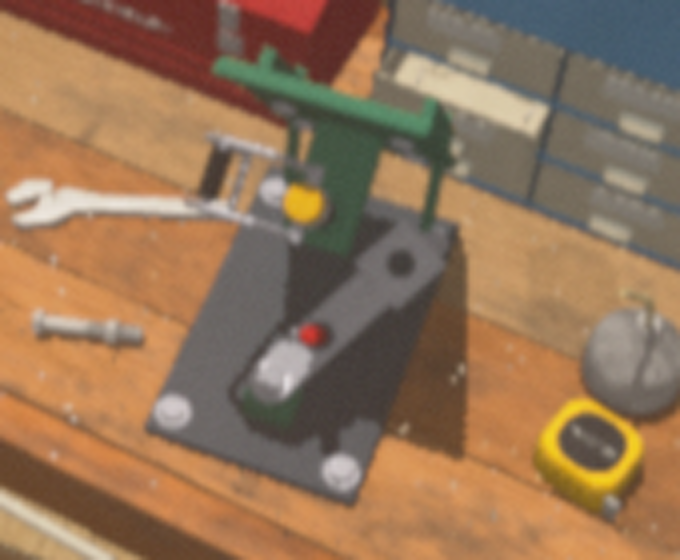

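View pics/d.png

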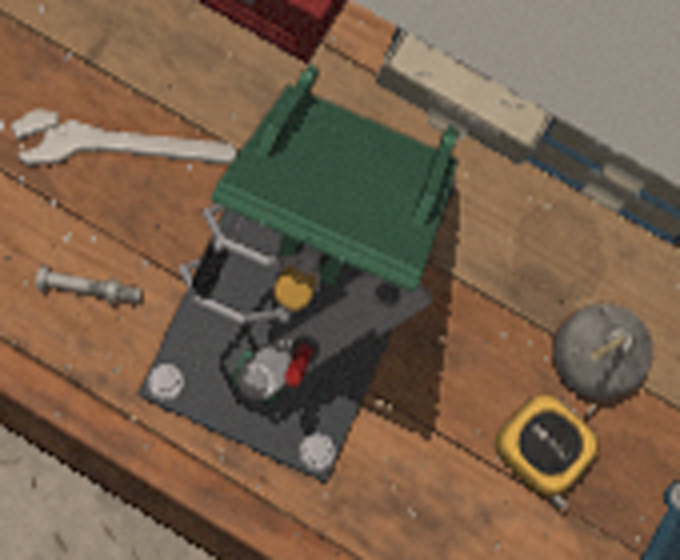

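```bash
cat >> h.py <<'E'
from scipy.optimize import least_squares
from scipy.spatial.transform import Rotation as Rn
UP=np.array([-np.sin(np.radians(35)),0,np.cos(np.radians(35))]);U=np.array([UP[2],0,-UP[0]]);Y=np.array([0,1,0.]);EYE=np.array([0,0,.13]);PIV=EYE-.13*U
def hitchpts(p):
    x,y,w,q,r,d=p[:6]; dr=np.cos(d)*U-np.sin(d)*Y; hd=EYE+UP*(.059+q);a=r-.438
    f=dict(head=hd,post=PIV+.05*dr+.064*UP,hole=PIV+.13*dr+.006*UP,grip=hd-.015*UP+.0707*(np.cos(a)*Y+np.sin(a)*UP),
      pt=EYE+.066*U)
    R=Rn.from_euler('z',w).as_matrix()
    return {k:R@v+[x,y,0] for k,v in f.items()},R
def centroid(img,box,kind):
    h=cv2.cvtColor(img,cv2.COLOR_BGR2HSV);H,S,V=[h[...,i].astype(int) for i in range(3)]
    m={'y':(H>17)&(H<35)&(S>150)&(V>90),'r':((H<6)|(H>174))&(S>140)&(V>70)}[kind]
    z=np.zeros(m.shape,bool);z[box[1]:box[3],box[0]:box[2]]=1;m&=z
    n,l,s,c=cv2.connectedComponentsWithStats(m.astype(np.uint8));i=1+np.argmax(s[1:,4]);return c[i],s[i],l==i
E
cat > fit0.py <<'E'
from h import *
cs={n:dict(np.load(n+".npz")) for n in("scene","top")}
print(centroid(cs["scene"]["image"],(280,205,305,230),'y')[:2],centroid(cs["top"]["image"],(280,207,300,228),'y')[:2],centroid(cs["scene"]["image"],(280,240,305,260),'r')[:2],centroid(cs["top"]["image"],(280,225,300,250),'r')[:2])
s=lambda u,v:np.array([u/4+215,v/4+165]);t=lambda u,v:np.array([u/4+215,v/4+145])
ob=[("scene","head",s(305,203)),("top","head",t(294,286)),("scene","post",s(314,333)),("top","post",t(304,351)),("scene","hole",s(400,263)),("top","hole",t(387,293)),("scene","grip",s(215,167)),("top","grip",t(207,268)),
("scene","NL",s(148,429)),("scene","NR",s(355,504)),("top","NL",t(140,394)),("top","NR",t(326,482)),("scene","FR",s(457,228))]
def pts(p):
    f,R=hitchpts(p);o=np.array([p[0],p[1],0])
    f["NL"]=R@[p[6],.085,.01]+o;f["NR"]=R@[p[6],-.085,.01]+o;f["FR"]=R@[p[6]+.28,-.085,.01]+o
    return f
def res(p):
    f=pts(p);return np.concatenate([proj(cs[n],f[k])-o for n,k,o in ob])
r=least_squares(res,[.53,-.05,0,.055,1.1,.6,-.15],loss='soft_l1')
print(np.round(r.x,4));print(np.round(res(r.x).reshape(-1,2),1))
for k,v in pts(r.x).items():print(k,np.round(v,4))
np.save("p.npy",r.x)
w=r.x[2];R=Rn.from_euler('z',w).as_matrix()
c=capture("wrist");T=Rn.from_quat(current_orientation()).as_matrix()
print("cam in tool",T.T@(-c["R"].T@c["t"]-current_position()),"axes",c["R"]@T)
# tool orientation: z along pin down, y options
for nm,yv in(("yhitch",Y),("yU",U)):
  for sg in(1,-1):
    z=R@-UP;y=R@(yv*sg);M=np.stack([np.cross(y,z),y,z],1);q=Rn.from_matrix(M).as_quat()
    hd=pts(r.x)["head"]
    print(nm,sg,[inverse_kinematics(hd+R@(UP*h),q) is not None for h in(0,.05,.1,.15,.2)],inverse_kinematics(hd+R@(UP*.1),q))
E
python3 fit0.py
```

```text
(array([290.41333333, 215.45333333]), array([286, 211,  10,  10,  75], dtype=int32)) (array([287.73214286, 217.57142857]), array([284, 214,   9,   8,  56], dtype=int32)) (array([292.5, 248.5]), array([290, 247,   6,   4,  20], dtype=int32)) (array([288.73076923, 237.34615385]), array([287, 234,   5,   8,  26], dtype=int32))
[ 0.574  -0.0503  0.1242  0.0609  0.9967  0.5365 -0.1593]
[[-0.2 -1.1]
 [-0.2  0.7]
 [-0.4 -0.1]
 [-2.2  5.5]
 [ 1.  -0.4]
 [ 0.7 -0.7]
 [ 0.2  0.7]
 [ 0.4 -0.5]
 [-1.3  0. ]
 [ 0.3  0.2]
 [-0.9  0.3]
 [ 0.4 -0.1]
 [ 0.9 -1.5]]
head [ 0.5058 -0.0588  0.2282]
post [ 0.47   -0.0891  0.1325]
hole [ 0.564  -0.1185  0.1244]
grip [ 0.4856 -0.001   0.2466]
pt [ 0.6277 -0.0436  0.1679]
NL [0.4054 0.0143 0.01  ]
NR [ 0.4265 -0.1544  0.01  ]
FR [ 0.7043 -0.1197  0.01  ]
cam in tool [ 0.07682721  0.00044143 -0.16220383] axes [[ 0.00123539  0.99999792  0.00162446]
 [-0.95967885  0.00164221 -0.28109394]
 [-0.28109602 -0.0012117   0.95967888]]
yhitch 1 [True, True, True, True, True] [-0.66112072 -0.22869983  2.10967797  0.55353905  0.88113362 -2.63169243]
yhitch -1 [True, True, True, True, True] [-0.66112072 -0.22869983  2.10967797  0.55353905  0.88113362  0.50990022]
yU 1 [True, True, True, True, True] [-0.66112072 -0.22869983  2.10967797  0.55353905  0.88113362 -1.0608961 ]
yU -1 [True, True, True, True, True] [-0.66112072 -0.22869983  2.10967797  0.55353905  0.88113362  2.08069655]
```

```bash
sed -i 's/t(304,351)/t(296,378)/' fit0.py; python3 fit0.py | sed -n 2,4p
cat >> h.py <<'E'
P=np.load("p.npy")
def W(u,y,s,p=None):  # hitch coords relative to eye: along U, Y, UP
    p=P if p is None else p
    return Rn.from_euler('z',p[2]).as_matrix()@(EYE+u*U+y*Y+s*UP)+[p[0],p[1],0]
def quat(p=None):
    p=P if p is None else p
    R=Rn.from_euler('z',p[2]).as_matrix();z=R@-UP;y=R@Y
    return Rn.from_matrix(np.stack([np.cross(y,z),y,z],1)).as_quat()
E
python3 - <<'E'
from h import *
print(P)
move_ptp(W(-.02,0,.31),quat()); move_gripper(0)
c=capture("wrist");np.savez("w1.npz",**c)
im=c["image"].copy()
f,_=hitchpts(P)
for k,v in f.items():
    q=proj(c,v);print(k,np.round(q,1));cv2.drawMarker(im,tuple(map(int,q)),(255,0,255),0,10,1)
cv2.imwrite("pics/e.png",cv2.resize(im,(800,600)));print(current_clock())
E
```

```text
[ 0.5721 -0.0508  0.1237  0.0573  0.9849  0.5312 -0.1573]
[[-0.2 -0.4]
 [-0.2  0.9]
[ 0.57213325 -0.05077331  0.12370261  0.05730559  0.984929    0.53119751
 -0.15734179]
head [255.2 184.8]
post [234.6 104.8]
hole [209.9 152.9]
grip [311.3 190.3]
pt [255.2 206.4]
6.5833
```

View pics/e.png

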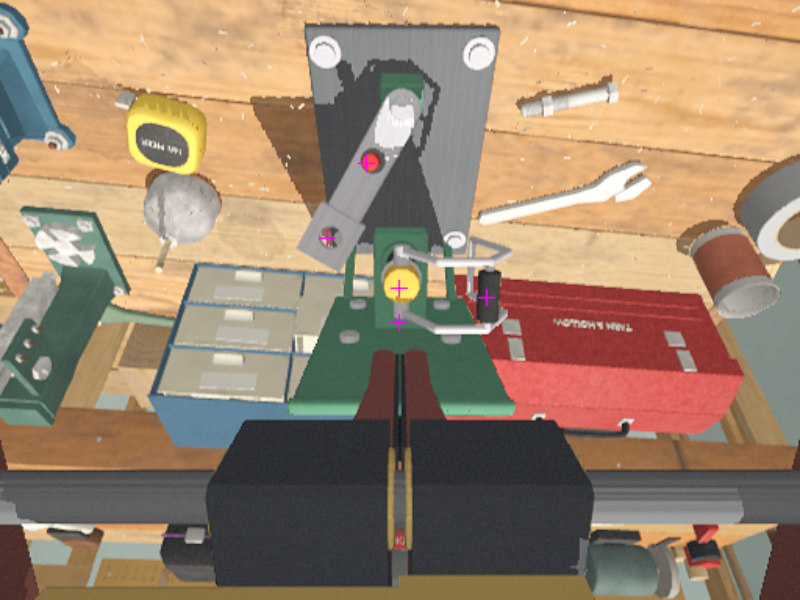

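```bash
python3 - <<'E'
from h import *
q=quat();u=-.083
move_ptp(W(u,-.064,.14),q)
print(servo_line(W(u,-.064,.03),rate=.12,contact_N=8), current_clock())
r=servo_line(W(u,-.012,.03),rate=.05,contact_N=14)
f=current_force();p=current_position();R=Rn.from_euler('z',P[2]).as_matrix()
print(r,f,"hitch y",(R.T@(p-[P[0],P[1],0]))[1],current_clock())
servo_line(W(u,-.045,.03),rate=.15); servo_line(W(u,-.045,.14),rate=.25)
servo_line(W(-.03,-.0,.30),rate=.25)
c=capture("wrist");np.savez("w2.npz",**c)
im=c["image"].copy();P2=P.copy();P2[5]=0
f,_=hitchpts(P2)
for k in("head","post","grip"):
    g=proj(c,f[k]);cv2.drawMarker(im,tuple(map(int,g)),(255,0,255),0,10,1)
cv2.imwrite("pics/f.png",cv2.resize(im[40:260,130:390],(780,660*1)[:2])[:600]);print(current_clock())
E
```

```text
Traceback (most recent call last):
bench.PlanningError: the arm cannot take that pose within its joint ranges
```

```bash
cat >> h.py <<'E'
def quatl(lean,yaw=0):
    R=Rn.from_euler('z',P[2]).as_matrix()@Rn.from_euler('y',-np.radians(lean)).as_matrix()@Rn.from_euler('z',yaw).as_matrix()
    return Rn.from_matrix(R@np.array([[-1,0,0],[0,1,0],[0,0,-1.]])).as_quat()
E
python3 - <<'E'
from h import *
print(quat(),quatl(35))
for l in(35,30,25,20,15,10,0):
  print(l,[[int(inverse_kinematics(W(-.083,y,s),quatl(l)) is not None) for s in(.03,.045,.06,.1,.14)] for y in(-.064,-.04,-.012)])
for dy in (-.5,.5,1.57): print(dy,[int(inverse_kinematics(W(-.083,-.04,s),quatl(35,dy)) is not None) for s in(.03,.06,.1)])
E
```

```text
[-0.05895103  0.95189327  0.01858719  0.3001308 ] [-0.05895103  0.95189327  0.01858719  0.3001308 ]
35 [[1, 1, 1, 1, 0], [1, 1, 1, 1, 0], [1, 1, 1, 0, 0]]
30 [[0, 0, 0, 0, 1], [0, 0, 0, 0, 1], [0, 0, 0, 1, 1]]
25 [[1, 1, 1, 1, 1], [1, 1, 1, 1, 1], [1, 1, 1, 1, 1]]
20 [[1, 1, 1, 1, 1], [1, 1, 1, 1, 1], [1, 1, 1, 1, 1]]
15 [[1, 1, 1, 1, 1], [1, 1, 1, 1, 1], [1, 1, 1, 1, 1]]
10 [[1, 1, 1, 1, 1], [1, 1, 1, 1, 1], [1, 1, 1, 1, 1]]
0 [[1, 1, 1, 1, 1], [1, 1, 1, 1, 1], [1, 1, 1, 1, 1]]
-0.5 [0, 0, 1]
0.5 [1, 1, 1]
1.57 [1, 1, 1]
```

```bash
cat >> h.py <<'E'
def quatr(lean,roll):
    # roll (deg) >0: gripper body leans to hitch -y
    R=Rn.from_euler('z',P[2]).as_matrix()@Rn.from_euler('y',-np.radians(lean)).as_matrix()@Rn.from_euler('x',np.radians(roll)).as_matrix()
    return Rn.from_matrix(R@np.array([[-1,0,0],[0,1,0],[0,0,-1.]])).as_quat()
E
python3 - <<'E'
from h import *
print(np.round(current_joint_pos(),2),(Rn.from_quat(quatr(25,20)).as_matrix()[:,2]))
for l,ro in((35,0),(35,20),(30,20),(27,20),(25,20),(25,0)):
  print(l,ro)
  for y,s in((-.075,.14),(-.07,.05),(-.02,.05)):
    j=inverse_kinematics(W(-.085,y,s),quatr(l,ro)); print("  ",None if j is None else np.round(j,2))
E
```

```text
[-0.93 -0.41  2.05  0.56  1.23 -2.74] [ 0.35189565  0.3884076  -0.85165074]
35 0
   None
   [-0.76  0.26  2.3   1.24  0.49  2.73]
   [-0.65  0.23  2.35  1.36  0.42  2.7 ]
35 20
   [-1.06  0.22  2.09  0.77  1.13  2.97]
   [-0.94  0.4   2.1   0.91  0.93  2.86]
   [-0.87  0.36  2.18  0.98  0.88  2.84]
30 20
   None
   None
   None
27 20
   None
   None
   None
25 20
   None
   None
   None
25 0
   [-0.76  0.02  2.14  0.5   0.75 -2.78]
   [-0.63  0.23  2.17  0.64  0.51 -2.85]
   [-0.52  0.2   2.21  0.62  0.45 -2.74]
```

```bash
cat >> h.py <<'E'
def flip(q): return (Rn.from_quat(q)*Rn.from_euler('z',np.pi)).as_quat()
E
python3 - <<'E'
from h import *
for l,ro in((35,0),(35,10),(35,15),(32,15),(35,20),(30,20)):
  print(l,ro)
  for y,s in((-.075,.14),(-.07,.045),(-.02,.045)):
    j=inverse_kinematics(W(-.083,y,s),flip(quatr(l,ro))); print("  ",None if j is None else np.round(j,2))
q=flip(quat())
for s in(.2,.13,.058): print(inverse_kinematics(W(0,0,s),q),inverse_kinematics(W(0,0,s),quat()))
for s in(.2,.15,.02): print(inverse_kinematics(W(0,.066,s),q),inverse_kinematics(W(0,.066,s),quat()))
E
```

```text
35 0
   [-0.92  0.02  2.26  0.85  0.72 -0.09]
   [-0.75  0.27  2.29  1.26  0.48 -0.43]
   [-0.63  0.24  2.35  1.39  0.41 -0.46]
35 10
   [-1.01  0.11  2.18  0.81  0.94 -0.14]
   [-0.86  0.32  2.2   1.04  0.72 -0.32]
   [-0.78  0.29  2.27  1.13  0.65 -0.34]
35 15
   [-1.04  0.16  2.13  0.79  1.04 -0.16]
   [-0.9   0.36  2.15  0.98  0.82 -0.3 ]
   [-0.83  0.33  2.23  1.05  0.76 -0.32]
32 15
   [-1.    0.16  2.1   0.73  1.04 -0.06]
   [-0.87  0.35  2.12  0.89  0.82 -0.17]
   [-0.79  0.32  2.19  0.96  0.76 -0.17]
35 20
   [-1.06  0.22  2.08  0.77  1.13 -0.17]
   [-0.93  0.41  2.1   0.92  0.93 -0.28]
   [-0.86  0.37  2.18  0.99  0.87 -0.3 ]
30 20
   [-1.    0.21  2.03  0.68  1.13 -0.02]
   [-0.88  0.39  2.05  0.81  0.93 -0.1 ]
   [-0.81  0.35  2.12  0.86  0.87 -0.1 ]
[-0.63420958 -0.19039903  2.12829471  0.57005179  0.81918185  0.49869787] [-0.63420958 -0.19039903  2.12829471  0.57005179  0.81918185 -2.64289479]
[-0.53641543 -0.03019639  2.17101631  0.66871138  0.60324466  0.42753136] [-0.53641543 -0.03019639  2.17101631  0.66871138  0.60324466 -2.7140613 ]
[-0.45777904  0.14742346  2.18777174  0.88171438  0.42045745  0.24022561] [-0.45777904  0.14742346  2.18777174  0.88171438  0.42045745 -2.90136705]
[-0.41097214 -0.23894656  2.1596076   0.45305414  0.73114845  0.77145185] [-0.41097214 -0.23894656  2.1596076   0.45305414  0.73114845 -2.37014081]
[-0.3527976  -0.1175948   2.1938665   0.51037946  0.56870871  0.72999166] [-0.3527976  -0.1175948   2.1938665   0.51037946  0.56870871 -2.41160099]
[-0.2473844   0.22251832  2.21832378  1.04893121  0.24229626  0.22620786] [-0.2473844   0.22251832  2.21832378  1.04893121  0.24229626 -2.9153848 ]
```

```bash
cat > s1.py <<'E'
from h import *
q=flip(quatr(35,10));u=-.083
move_ptp(W(u,-.078,.16),q)
print(servo_line(W(u,-.07,.035),rate=.12,contact_N=8), current_clock())
r=servo_line(W(u,-.008,.035),rate=.05,contact_N=14)
f=current_force();p=current_position();R=Rn.from_euler('z',P[2]).as_matrix()
print(r,f,"hitch y",(R.T@(p-[P[0],P[1],0]))[1],current_clock())
servo_line(W(u,-.05,.035),rate=.15); servo_line(W(u,-.07,.15),rate=.25)
move_ptp(W(-.03,0,.30),flip(quat()))
c=capture("wrist");np.savez("w2.npz",**c)
im=c["image"].copy();P2=P.copy();P2[5]=0
f,_=hitchpts(P2)
for k in("head","post","grip"):
    g=proj(c,f[k]);print(k,g);cv2.drawMarker(im,tuple(map(int,g)),(255,0,255),0,10,1)
cv2.imwrite("pics/f.png",cv2.resize(im,(800,600)));print(current_clock())
E
python3 s1.py
```

```text
False 10.0083
True [ 0.99250875 -1.84852254  0.15411377] hitch y -0.013507864494604125 11.1917
head [256.33514444 142.16368676]
post [256.10256081 198.87337309]
grip [195.8708709  144.98365961]
12.9833
```

View pics/f.png

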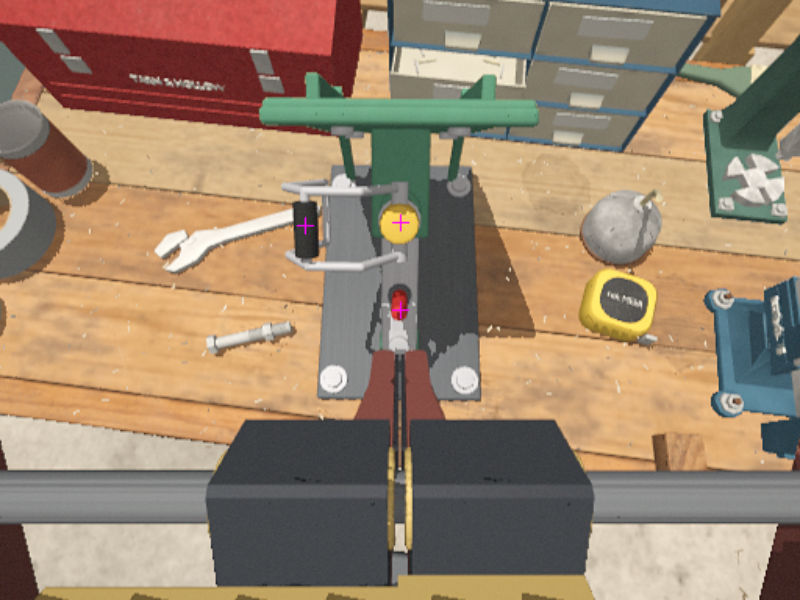

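```bash
cat > s2.py <<'E'
from h import *
R=Rn.from_euler('z',P[2]).as_matrix()
def loc():
    v=R.T@(current_position()-[P[0],P[1],0])-EYE;return np.round([v@U,v[1],v@UP],4)
servo_line(W(0,0,.14),flip(quat()),rate=.2)
r=servo_line(W(0,0,.053),rate=.05,contact_N=18)
print(r,loc(),current_force(),current_clock())
E
python3 s2.py
```

```text
True [ 0.0003 -0.0003  0.0606] [-9.33426259 -1.17308247 13.24533457] 15.3833
```

```bash
cat > s3.py <<'E'
exec(open("s2.py").read().split("servo_line")[0])
r=servo_line(W(0,0,.05),rate=.03,contact_N=15)
print(r,loc(),current_force(),current_clock())
servo_line(W(0,0,.12),rate=.2)
servo_line(W(-.03,0,.25),rate=.25)
c=capture("wrist");np.savez("w3.npz",**c)
im=c["image"].copy();P2=P.copy();P2[5]=0;P2[3]=0
f,_=hitchpts(P2)
for k in("head","post","grip"):
    g=proj(c,f[k]);print(k,g);cv2.drawMarker(im,tuple(map(int,g)),(255,0,255),0,8,1)
cv2.imwrite("pics/g.png",cv2.resize(im[60:270,130:410],(800,600),interpolation=cv2.INTER_CUBIC));print(current_clock())
E
python3 s3.py
```

```text
True [ 0.0003 -0.0003  0.0605] [-14.4384609   -1.60828474  18.11890351] 15.5917
head [254.79446775 142.0067339 ]
post [254.73741642 212.89107968]
grip [195.70116434 144.7879324 ]
16.775
```

View pics/g.png

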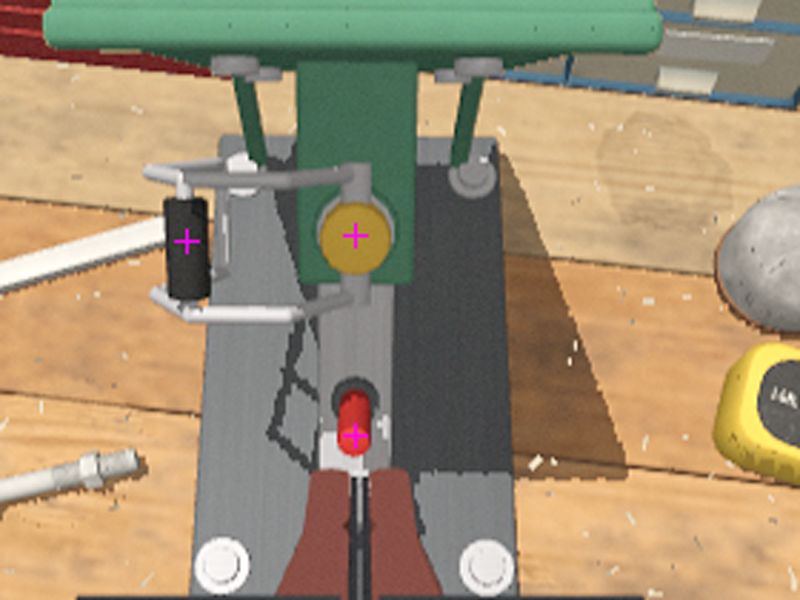

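```bash
cat > s4.py <<'E'
exec(open("s2.py").read().split("servo_line")[0])
servo_line(W(0,.066,.13),rate=.2)
r=servo_line(W(0,.066,.013),rate=.06,contact_N=22)
print(r,loc(),current_force(),current_clock())
E
python3 s4.py
```

```text
False [-0.0002  0.0645  0.013 ] [-11.03712395  -5.51167595  13.82632543] 19.725
```

```bash
python3 - <<'E'
from h import *
c=capture("scene");w=capture("wrist")
a=cv2.resize(c["image"][165:285,215:345],(520,480),interpolation=cv2.INTER_CUBIC)
cv2.imwrite("pics/i.png",a)
b=cv2.resize(w["image"],(640,480));
cv2.imwrite("pics/j.png",np.hstack([cv2.resize(a,(400,370)),cv2.resize(w["image"][60:300,100:360],(400,370))]))
E
```

```text
(no output)
```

View pics/j.png

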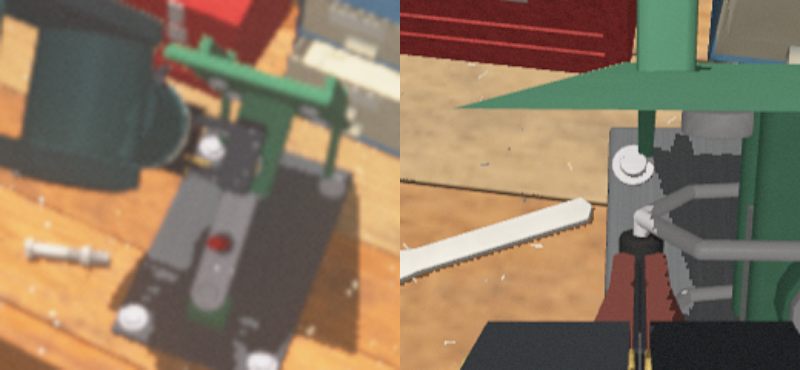

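```bash
python3 - <<'E'
exec(open("s2.py").read().split("servo_line")[0])
servo_line(W(0,.066,.10),rate=.2)
servo_line(W(-.03,.03,.25),rate=.25)
c=capture("wrist");np.savez("w4.npz",**c)
im=c["image"].copy();P2=P.copy();P2[5]=0;P2[3]=0;P2[4]=0
for r in(0,.1,.28,.5):
    P2[4]=r;f,_=hitchpts(P2);g=proj(c,f["grip"]);print(r,g)
    if r==0:cv2.drawMarker(im,tuple(map(int,g)),(255,0,255),0,8,1)
cv2.imwrite("pics/k.png",cv2.resize(im[60:270,130:410],(800,600),interpolation=cv2.INTER_CUBIC));print(loc(),current_clock())
E
```

```text
0 [226.89400947 136.90555748]
0.1 [224.221647  137.5491552]
0.28 [220.59254926 138.82118895]
0.5 [218.53369784 140.54309281]
[-0.0306  0.0303  0.2489] 21.3833
```

View pics/k.png

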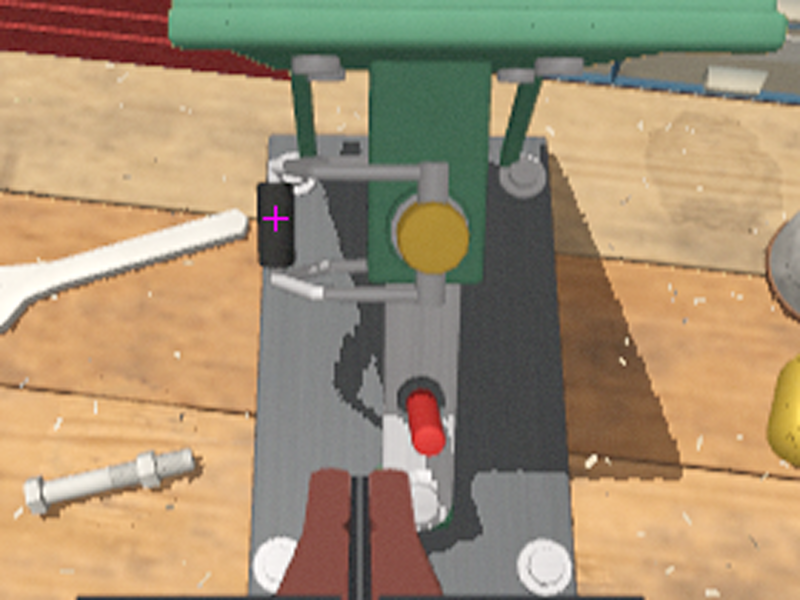

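```bash
python3 - <<'E'
exec(open("s2.py").read().split("servo_line")[0])
def sleeve(c,box):
    m=np.zeros((384,512),bool);m[box[1]:box[3],box[0]:box[2]]=1;m&=c["image"].max(2)<60
    X=(cloud(c,m)-[P[0],P[1],0])@R-EYE;L=np.stack([X@U,X[:,1],X@UP],1)
    return len(L),np.round(np.median(L,0),4),np.round(np.percentile(L,[5,95],0),4)
c=dict(np.load("w3.npz"));print("before",sleeve(c,(185,125,207,168)), "exp y .060 s .081+.008")
c=dict(np.load("w4.npz"));print("after",sleeve(c,(217,122,236,156)), "exp r=0: y .064 s .014+.008")
for s in silhouettes("wrist","pin_head")[:1]:pass
from h import hitchpts
for n in("w3.npz","w4.npz"):
    c=dict(np.load(n));_,_,m=centroid(c["image"],(230,120,300,160),'y')
    X=(cloud(c,m)-[P[0],P[1],0])@R-EYE;L=np.stack([X@U,X[:,1],X@UP],1);print("head",np.round(np.median(L,0),4))
    _,_,m=centroid(c["image"],(250,180,300,230),'r')
    X=(cloud(c,m)-[P[0],P[1],0])@R-EYE;L=np.stack([X@U,X[:,1],X@UP],1);print("post",np.round(np.median(L,0),4))
E
```

```text
before (394, array([-0.0018,  0.0578,  0.0896]), array([[-0.0169,  0.0534,  0.0863],
       [ 0.0148,  0.0663,  0.0916]])) exp y .060 s .081+.008
after (284, array([-0.0009,  0.0631,  0.0213]), array([[-0.0163,  0.0577,  0.0177],
       [ 0.0146,  0.0712,  0.0235]])) exp r=0: y .064 s .014+.008
head [-0.001   0.0009  0.0599]
post [-0.0762  0.0008  0.0586]
head [-0.0009  0.0017  0.06  ]
post [-0.0766  0.0024  0.058 ]
```

```bash
python3 -c "
from h import *
print(close_job(),current_clock())"
```

```text
the job is handed in; nothing more can be done
the job is handed in; nothing more can be done
```

The drawbar is in against its stop, the linch pin is home and the wire ring has snapped past the pin end, going by the last wrist image and depth readings. The arm is clear of everything, no bystander was touched, and the job was handed in at about 21.5 s.

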